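# Stop the board-wash shaker, take its canister off and reset the stop

## Task

Stop the shaker by pushing the black mushroom button on the sloping grey stop box down until it latches and stays down by itself. Then lift the canister off the shaker by its handle and set it gently, upright and wholly on the round rubber mat, and let go of it. Only after that reset the stop: grip the mushroom head, turn it clockwise until it releases, and leave it fully up and let go; do not tip the canister over or disturb the other things on the bench.

Things in the scene. Friction and masses are not known exactly. Their poses are not given: they have to be found in the camera images.
- stop_box: grey metal stop box fixed on the bench, 130 x 110 mm footprint, sloping top 45 mm high at its front and 92 mm at its back. Origin: centre of its underside; z up, the low front edge is towards its -x. It carries the mushroom button. It may stand left, middle or right
- stop_face (a point): point on the sloping top of the stop box (68 mm above the bench) where the button's axis leaves it. Fixed to the box. Its z axis is the button's axis, square to the slope: 20 degrees (0.35 rad) from vertical, leaning to the box's -x
- stop_top (a point): centre of the top of the black mushroom head (moves and turns with it), z outward along its axis, 61 mm above the slope when up. Head round, 58 mm across, 27 mm thick, top nearly flat; its underside is 34 mm above the sloping top when up, 21 mm when latched, above a collar 8 mm high and 52 mm across. Stem 24 mm across
- stop_push (a joint): travel of the head along its axis, m: 0 fully up, hard stop at 0.017. Spring 2.5 N at the top, at most about 8 N on the way down; past about 0.0135 a catch snaps in, and let go it stays at about 0.0125 and cannot be pulled up. Pushing until 14 to 18 N is felt reaches the hard stop and latches it
- stop_turn (a joint): turn of the head, rad, clockwise seen from outside positive: 0 at rest, stop at 1.3; a spring (to 0.15 N m) turns it back. Latched, it resists a pull outward rigidly; turning it 0.4 to 1.0 rad (differs from box to box) frees the catch and it follows a pull, its spring helping with 6 N. It must rise 6 mm while turned or it catches again; a firm grip holds it down: draw back or let go
- shaker: white bench shaker fixed on the bench, 170 x 170 mm, its square aluminium platform 60 mm above the bench with four small rubber corner stops 10 mm high around the canister's foot (6 mm gap). Origin: centre of its underside, z up; its knob is at -x. It may stand left, middle or right
- canister: closed aluminium canister, 80 mm across (lid 84 mm), lid top at 113 mm, 0.3 to 0.65 kg, standing on the shaker's platform. Origin: centre of its foot, z up. A black arched bail handle runs along its y axis over the lid
- canister_handle (a point): middle of the handle's straight level top bar, 150 mm above the canister's foot; bar 14 mm thick, 56 mm straight along the canister's y axis, 30 mm free beneath it. Pinch it across the canister's x axis from above
- mat: round black rubber mat fixed on the bench, 150 mm across, 4 mm thick. Origin: centre of its underside, z up. It may lie left, middle or right
- phone_b: a bystander: black phone lying flat at the back, 150 x 72 x 9 mm; origin under its centre
- driver: a bystander: screwdriver lying on the bench, 160 mm long, origin under its middle, x axis along it
- brush: a bystander: brush lying on the bench, 170 mm long, origin under its middle, x axis along it
- spool: a bystander: upright steel solder spool, 60 mm across, 48 mm high; origin under its centre
- bottle: a bystander: glass bottle, 60 mm across, 130 mm high; origin under its centre
- jar: a bystander: glass jar, 66 mm across, 70 mm high; origin under its centre

How it is judged:
By the outcome, as a careful person would: the job done as asked, in the order asked, and still so for the second after the job is handed in, with the robot touching nothing.
It also fails if it takes over 67 s, if anything falls off the work surface, if the arm or the gripper's body presses on something with over 40 N, if the wrist force passes 120 N, or if a joint passes its speed limit or range.

## Robot

A 6-joint arm with a two-finger parallel gripper is mounted at the origin on the work surface. World frame = base frame: x ahead of the robot, y to its left, z up, the work surface at z = 0. Lengths are in m, angles in rad, forces in N, time in s.
With the tool pointing down it reaches from about 0.35 to 0.775 m from the base axis. Payload 7.3 kg.
Tool frame: the origin (TCP) lies at the centre of the arm's flange, where the gripper is bolted on; the fingertips stand 178 mm ahead of it and the grasp point (between the pads) lies 159 mm ahead of it; z points along the fingers, y is the line along which they close (so a half turn about z gives the same grasp; the last joint's range is limited). The gripper opens to 92 mm and grips with 3 to 60 N. Pads are 19 mm wide; open, the fingers measure 130 mm over their backs; the gripper's body (75 mm by 190 mm) begins 47 mm behind the grasp point.
Start: joints at [-1.484, 0.342, 1.524, -0, 1.275, -0.146], TCP at [0.121, -0.511, 0.405] pointing down, gripper open.
Joint ranges: [-2.53, 2.53], [-0.77, 2.02], [0.04, 2.7], [-1, 4.14], [0.28, 2.66], [-3.11, 3.11]. Speed limits (rad/s): [2.57, 2.57, 3.14, 3.14, 3.14, 3.14].

## Interface

Orientations are given as [roll, pitch, yaw] about the fixed x, y, z axes, in that order (R = Rz(yaw) Ry(pitch) Rx(roll)).
In Python, from cell import robot, camrig gives the robot as it stands (robot), with the cameras (camrig).
- The arm moves only by the shell command python3 drive.py FILE [OPENING] [FORCE], which reads ROWS from the file FILE. ROWS is a JSON list of rows, 1 to 8 of them, each of 6 numbers: dx, dy, dz in parts of the range, where 1.0 means 250 mm, then a rotation vector rx, ry, rz in fractions of the full range, 1 being 180 degrees; each row shifts and turns the commanded pose from where the row before left it, along the tool's axes as they then stand; what a row does not reach is not made up. A row lasts 1/12 s, in which the tool goes at most 0.0417 m and 0.125 rad, less where a joint would pass 70% of its speed; a pose out of reach is approached as far as the arm can. OPENING is the finger opening in m, set as the command begins (- or left out keeps the last). The fingers move at their own pace and stop on an object; FORCE is the grip in N (left out, the last holds). Time passes only in rows, so rows that do not move let the fingers close. It prints the time, the measured TCP pose, the force, the opening and the grip force at its end. A shift or turn number past 1, either way, is cut back to 1. Input that does not fit is refused with a message, and nothing moves.
- robot.observe(): the state, without advancing time (a new reading comes with each control period).
- camrig.read_camera(name): name is "scene" or "top"; returns a dict with "image" (400x640x3 uint8, red, green, blue), "fx", "fy", "cx", "cy" (pixels), "k1" (the pictures are not rectified: a ray, as slopes to the right and down, at radius r is drawn at 1 + k1 r^2 times it, then the intrinsics apply), "pose" (4x4, takes a point from camera to world coordinates). Camera axes: x right, y down, z forward; pixel columns grow to the right and rows downward; lengths in m; the calibration is good to about 2 mm. A picture is of the moment at which its call begins. There is no depth.
- robot.hand_in(): hands the job in; it is judged then, once.
The state is a dict: "time": time; "qpos": joint angles; "qvel": joint speeds; "joint_efforts": joint torques, N m; "tool_pos": TCP position; "tool_rot": TCP orientation; "contact_force": force on the tool from outside, world axes, zero at the start; "torque": the same for the moment, N m; "opening": finger opening in m; "grip_force": force on a finger pad.
Only numpy, scipy, OpenCV 4.12 (cv2) and the standard library are available. Lean on these libraries where they do the work, as an engineer would, in place of code of your own. Each camera call takes 0.05 s, during which the arm holds its last target. There are 200 camera calls.

## Working session

There is one attempt and no reset: what is moved stays moved. The work goes in short steps, Python scripts to look and compute and a shell command to move; the robot and the scene stay as the last step left them, time stands still between calls to the robot, and variables do not carry over. Pictures are saved under pics/ and viewed, at most 10 in all, crops included, and the job is handed in when it is done.

```bash
ls; mkdir -p pics
cat > h.py <<'E'
import numpy as np, cv2, json
from cell import robot, camrig
from scipy.spatial.transform import Rotation as R
def snap(n):
    c=camrig.read_camera(n); 
    np.savez(f'pics/{n}.npz',**{k:np.array(v) for k,v in c.items()})
    return c
def load(n): return dict(np.load(f'pics/{n}.npz'))
def ray(c,u,v):
    K=np.array([[c['fx'],0,c['cx']],[0,c['fy'],c['cy']],[0,0,1.]]);d=np.array([(u-c['cx'])/c['fx'],(v-c['cy'])/c['fy']])
    s=d.copy()
    for _ in range(20): s=d/(1+c['k1']*(s@s))
    P=c['pose'];return P[:3,3],P[:3,:3]@np.array([s[0],s[1],1])
def at(c,u,v,z):
    o,d=ray(c,u,v);return o+d*(z-o[2])/d[2]
def proj(c,p):
    P=c['pose'];q=P[:3,:3].T@(np.array(p)-P[:3,3]);s=q[:2]/q[2];s=s*(1+c['k1']*(s@s))
    return np.array([c['fx']*s[0]+c['cx'],c['fy']*s[1]+c['cy']])
E
python3 - <<'E'
from h import *
for n in('scene','top'):
    c=snap(n);cv2.imwrite(f'pics/{n}0.png',cv2.resize(c['image'][:,:,::-1],(800,500)))
    print(n,c['fx'],c['cx'],c['cy'],c['k1'],np.round(c['pose'],3).tolist())
print(robot.observe())
E
```

```text
cell.py
drive.py
pics
scene 406.9174949528848 314.88249541581513 201.21603312192505 0.012307532468507082 [[0.216, 0.803, -0.555, 1.283], [0.976, -0.168, 0.136, -0.174], [0.016, -0.572, -0.82, 1.138], [0.0, 0.0, 0.0, 1.0]]
top 462.8859830764873 320.402147026017 196.81869641077276 -0.07899971514164449 [[0.028, -0.992, 0.125, 0.471], [-1.0, -0.028, 0.001, 0.003], [0.002, -0.125, -0.992, 1.216], [0.0, 0.0, 0.0, 1.0]]
{'time': 0.1, 'qpos': array([-1.48399514e+00,  3.42630931e-01,  1.52489791e+00, -1.12710676e-05,
        1.27542683e+00, -1.46001126e-01]), 'qvel': array([-4.79343532e-04, -2.09852247e-03, -2.17453929e-03, -3.42658842e-06,
       -6.01820033e-04,  9.22842105e-05]), 'joint_efforts': array([ 1.88520789e-03, -4.32004058e+01, -2.44695586e+01,  7.19144032e-02,
        5.25742513e-02, -5.39145628e-05]), 'tool_pos': array([ 0.12112918, -0.51071086,  0.40413402]), 'tool_rot': array([-3.14024257e+00, -1.87632063e-04,  2.32805469e-01]), 'contact_force': array([-0.00987631, -1.23166159, -0.27418264]), 'torque': array([ 0.03530243, -0.0808921 , -0.02429713]), 'grip_force': 0.0, 'opening': 0.09225178391644982}
```

View pics/scene0.png

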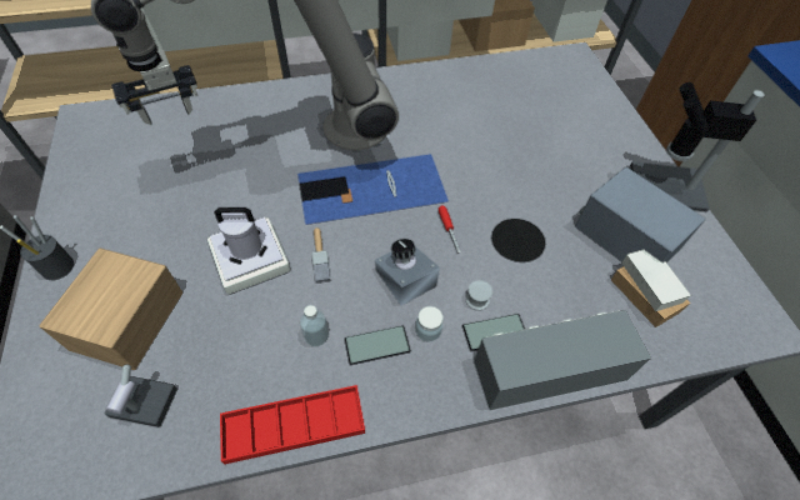

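View pics/top0.png

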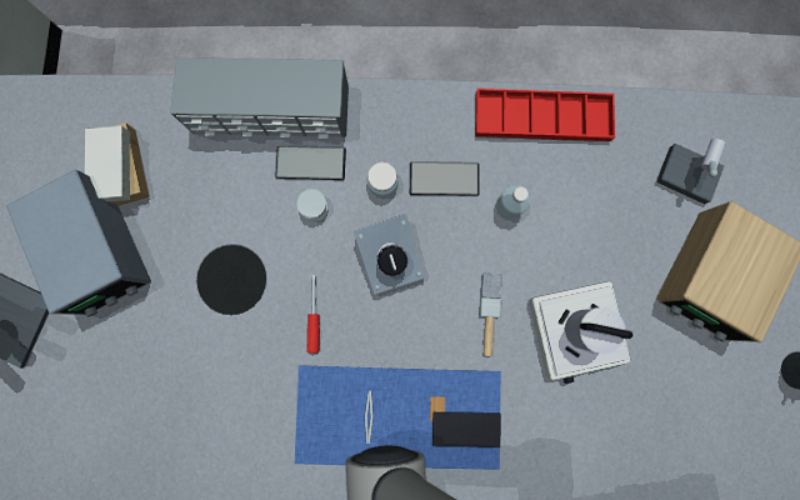

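The scene view shows the shaker with canister at (245,245), the stop box at (405,265) and the mat at (518,240). In the top view they are at (582,332), (390,258) and (231,279). Next I'll enlarge these.

Run:
```python
from h import *
T,S=load('top'),load('scene')
def crop(c,u,v,k):
    w,h=400//k,300//k
    im=c['image'][v:v+h,u:u+w,::-1]; im=cv2.resize(im,(w*k,h*k),interpolation=cv2.INTER_CUBIC)
    o=np.zeros((300,400,3),np.uint8);o[:im.shape[0],:im.shape[1]]=im;return o
a=np.hstack([crop(T,272,166,5),crop(T,415,215,4)]);b=np.hstack([crop(S,285,180,5),crop(S,150,155,4)])
cv2.imwrite('pics/c1.png',np.vstack([a,b]))
# mat by threshold
for n,c,(u,v) in(('top',T,(185,223)),('scene',S,(415,192))):
    g=c['image'].max(2);m=np.zeros_like(g);m[v-45:v+45,u-45:u+45]=(g[v-45:v+45,u-45:u+45]<60)
    k,l,st,ce=cv2.connectedComponentsWithStats(m);i=l[v,u];cn=cv2.findContours((l==i).astype(np.uint8),0,1)[0][0][:,0]
    p=np.array([at(c,*q,.004)[:2] for q in cn]);print(n,cv2.minEnclosingCircle(p.astype(np.float32)),p.min(0),p.max(0))
```

```text
top ((0.5425189137458801, 0.360072523355484), 0.07382306456565857) [0.47004529 0.28729297] [0.61544675 0.43281996]
scene ((0.5450583100318909, 0.3613426387310028), 0.07338637858629227) [0.47305815 0.28873326] [0.61757467 0.43279161]
```

View pics/c1.png

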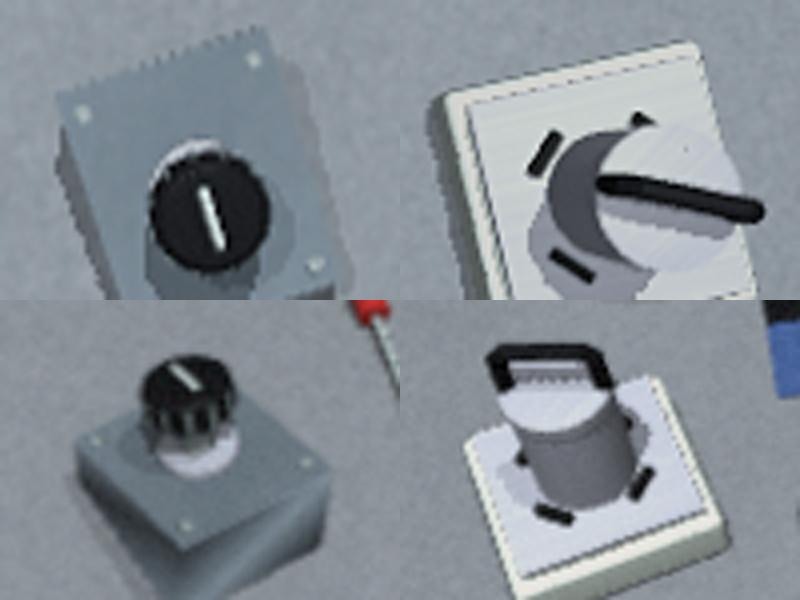

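The crops show the following, in composite pixels:
- **Head top:** centre at (210,213) in the top view and (188,377) in the scene view.
- **Handle bar:** (607,184) to (755,212) in the top view and (497,352) to (600,352) in the scene view.
- **Box corners:** (62,97), (262,30) and (335,290) in the top view; (78,443), (183,550) and (330,475) in the scene view.

Now I'll work out the poses.

```bash
cat >> h.py <<'E'
def tri(*obs):
    A=np.zeros((3,3));b=np.zeros(3)
    for c,u,v in obs:
        o,d=ray(c,u,v);d/=np.linalg.norm(d);M=np.eye(3)-np.outer(d,d);A+=M;b+=M@o
    p=np.linalg.solve(A,b);return p,[np.round(proj(c,p)-[u,v],1).tolist() for c,u,v in obs]
def delta(p,z,y,back=.159):
    "tool-axes shift and rotvec to bring a point `back` ahead of the flange to p, tool z along z, closing line y"
    s=robot.observe();z=np.array(z,float);z/=np.linalg.norm(z);y=np.array(y,float);y-=z*(y@z);y/=np.linalg.norm(y)
    R0=R.from_euler('xyz',s['tool_rot'])
    best=None
    for sg in(1,-1):
        R1=R.from_matrix(np.c_[np.cross(sg*y,z),sg*y,z]);rv=(R0.inv()*R1).as_rotvec()
        d=R0.inv().apply(np.array(p)-back*z-s['tool_pos'])
        print('shift',np.round(d,4),'rotvec',np.round(rv,4),'after-rot shift',np.round(R1.inv().apply(np.array(p)-back*z-s['tool_pos']),4))
E
python3 - <<'E'
from h import *
from scipy.optimize import least_squares
T,S=load('top'),load('scene')
t5=lambda u,v:(T,272+u/5-.4,166+v/5-.4); t4=lambda u,v:(T,415+(u-400)/4-.4,215+v/4-.4)
s5=lambda u,v:(S,285+u/5-.4,180+(v-300)/5-.4); s4=lambda u,v:(S,150+(u-400)/4-.4,155+(v-300)/4-.4)
print('head',tri(t5(210,213),s5(188,377)))
print('handle mid',tri(t4(681,198),s4(548,352)))
for c,z in((t4,.21),):
    a,b=at(*c(607,184),z),at(*c(755,212),z);print('bar top',a,b,'dir',np.arctan2(*(a-b)[1::-1]))
a,b=at(*s4(497,352),.21),at(*s4(600,352),.21);print('bar scene',a,b,np.arctan2(*(b-a)[1::-1]))
obs=[(t5(62,97),1,1,.092),(t5(262,30),1,-1,.092),(t5(335,290),-1,-1,.045),(s5(78,443),-1,-1,.045),(s5(183,550),1,-1,.092),(s5(330,475),1,1,.092)]
def f(q):
    r=[]
    for (c,u,v),sx,sy,z in obs:
        p=np.array([q[0],q[1],0])+R.from_euler('z',q[2]).apply([sx*.065,sy*.055,z]);r+=list(proj(c,p)-[u,v])
    return r
s=least_squares(f,[.55,0,.3]);q=s.x;print('box',q,np.round(s.fun,1))
rz=R.from_euler('z',q[2]);ax=rz.apply([-np.sin(.349),0,np.cos(.349)])
print('axis',ax,'pred top',np.r_[q[:2],.068]+.061*ax)
# canister foot on platform
E
```

```text
head (array([0.58051118, 0.02044998, 0.12672088]), [[-0.4, -0.1], [-0.3, 0.0]])
handle mid (array([ 0.45972935, -0.36041629,  0.20769906]), [[0.6, 0.1], [0.4, 0.1]])
bar top [ 0.46669417 -0.31726991  0.21      ] [ 0.45317696 -0.39951981  0.21      ] dir 1.4079091814356155
bar scene [ 0.45373269 -0.39739809  0.21      ] [ 0.46880309 -0.3242237   0.21      ] 1.3676843526893312
box [0.5977444  0.02679463 0.31982718] [-2.  -1.3  0.9 -0.6  0.9 -0.8 -0.9 -1.8 -0.7 -0.9  0.5 -1.3]
axis [-0.32461748 -0.10751254  0.93971514] pred top [0.57794274 0.02023637 0.12532262]
```

Run:
```python
from h import *
ax=np.array([-.3246,-.1075,.9397]);top=np.array([.580,.0204,.1255])
delta(top+.03*ax,-ax,[.95,.31,0],.178)
```

```text
shift [ 0.4982 -0.4046  0.0838] rotvec [-0.2649  0.2882 -1.6349] after-rot shift [0.3621 0.4693 0.2599]
shift [ 0.4982 -0.4046  0.0838] rotvec [0.2818 0.259  1.4719] after-rot shift [-0.3621 -0.4693  0.2599]
```

Careful with the scale: shifts go in shares of 250 mm and turns go in shares of 180 degrees. That gives: -0.1168 rad is -0.0372.

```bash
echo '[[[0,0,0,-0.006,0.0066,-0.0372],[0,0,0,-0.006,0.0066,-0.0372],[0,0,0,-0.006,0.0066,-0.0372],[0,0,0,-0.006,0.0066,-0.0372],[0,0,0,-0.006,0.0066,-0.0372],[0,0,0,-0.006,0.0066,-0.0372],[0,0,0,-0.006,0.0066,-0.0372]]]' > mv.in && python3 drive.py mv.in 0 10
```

```text
refused: ROWS must be a list of rows, each a list of 6 numbers. Nothing was moved.
```

The error is about the shape of the input: a list of rows, each a list of 6 numbers. Fixing that and sending the same move.

```bash
echo '[[0,0,0,-0.006,0.0066,-0.0372],[0,0,0,-0.006,0.0066,-0.0372],[0,0,0,-0.006,0.0066,-0.0372],[0,0,0,-0.006,0.0066,-0.0372],[0,0,0,-0.006,0.0066,-0.0372],[0,0,0,-0.006,0.0066,-0.0372],[0,0,0,-0.006,0.0066,-0.0372]]' > mv.in && python3 drive.py mv.in 0 10
echo '[[0,0,0,-0.006,0.0066,-0.0372],[0,0,0,-0.006,0.0066,-0.0372],[0,0,0,-0.006,0.0066,-0.0372],[0,0,0,-0.006,0.0066,-0.0372],[0,0,0,-0.006,0.0066,-0.0372],[0,0,0,-0.006,0.0066,-0.0372],[0,0,0,-0.006,0.0066,-0.0372],[0,0,0,0,0,0]]' > mv.in && python3 drive.py mv.in
python3 - <<'E'
from h import *
ax=np.array([-.3246,-.1075,.9397]);top=np.array([.580,.0204,.1255])
delta(top+.03*ax,-ax,[.95,.31,0],.178)
E
```

```text
time: 0.68
tool_pos: [0.1211, -0.5107, 0.4044]
tool_rot: [2.966, -0.077, 1.065]
contact_force: [-0.5, -0.5, 0.3]
opening: 0.0499
grip_force: 0.0
time: 1.35
tool_pos: [0.121, -0.5109, 0.4042]
tool_rot: [2.792, -0.001, 1.891]
contact_force: [0.2, 0.7, -0.0]
opening: 0.0007
grip_force: 0.0
shift [0.36   0.4709 0.2606] rotvec [ 0.0006 -0.0008  0.0043] after-rot shift [0.3623 0.4695 0.26  ]
shift [0.36   0.4709 0.2606] rotvec [ 1.2000e-03  1.0000e-03 -3.1373e+00] after-rot shift [-0.3623 -0.4695  0.26  ]
```

```bash
echo '[[0.096,0.1256,0,0,0,0],[0.096,0.1256,0,0,0,0],[0.096,0.1256,0,0,0,0],[0.096,0.1256,0,0,0,0],[0.096,0.1256,0,0,0,0],[0.096,0.1256,0,0,0,0],[0.096,0.1256,0,0,0,0],[0.096,0.1256,0,0,0,0]]' > mv.in && python3 drive.py mv.in
echo '[[0.096,0.1256,0,0,0,0],[0.096,0.1256,0,0,0,0],[0.096,0.1256,0,0,0,0],[0.096,0.1256,0,0,0,0],[0.096,0.1256,0,0,0,0],[0.096,0.1256,0,0,0,0],[0.096,0.1256,0,0,0,0],[0,0,0,0,0,0]]' > mv.in && python3 drive.py mv.in
python3 - <<'E'
from h import *
ax=np.array([-.3246,-.1075,.9397]);top=np.array([.580,.0204,.1255])
delta(top+.03*ax,-ax,[.95,.31,0],.178); print(robot.observe()['qpos'])
E
```

```text
time: 2.02
tool_pos: [0.2863, -0.2532, 0.4911]
tool_rot: [2.793, -0.001, 1.882]
contact_force: [1.0, 0.4, -0.3]
opening: 0.0006
grip_force: 0.0
time: 2.68
tool_pos: [0.432, -0.026, 0.5677]
tool_rot: [2.788, -0.001, 1.89]
contact_force: [-1.2, -0.2, -0.6]
opening: 0.0003
grip_force: 0.0
shift [-0.0027 -0.0066  0.2605] rotvec [ 0.0046 -0.001   0.0036] after-rot shift [-0.0025 -0.0054  0.2606]
shift [-0.0027 -0.0066  0.2605] rotvec [ 1.6000e-03  7.2000e-03 -3.1379e+00] after-rot shift [0.0025 0.0054 0.2606]
[-3.05007672e-01 -1.33908068e-03  1.52880695e+00  2.11001608e-01
  1.32906706e+00 -6.45158750e-01]
```

Scaled: 0.038 m is 0.152, 0.03 m is 0.12, 0.0046 rad is 0.0015.

```bash
echo '[[-0.01,-0.024,0.12,0.0015,0,0.001],[0,0,0.152,0,0,0],[0,0,0.152,0,0,0],[0,0,0.152,0,0,0],[0,0,0.152,0,0,0],[0,0,0.152,0,0,0],[0,0,0.12,0,0,0],[0,0,0,0,0,0]]' > mv.in && python3 drive.py mv.in
python3 - <<'E'
from h import *
ax=np.array([-.3246,-.1075,.9397]);top=np.array([.580,.0204,.1255])
delta(top,-ax,[.95,.31,0],.178); print(robot.observe()['contact_force']@ax)
E
```

```text
time: 3.35
tool_pos: [0.5051, -0.0086, 0.3226]
tool_rot: [2.807, -0.007, 1.881]
contact_force: [-0.9, -0.2, -0.9]
opening: 0.0004
grip_force: 0.0
shift [0.004  0.0084 0.0346] rotvec [-0.0143 -0.0038 -0.0069] after-rot shift [0.004  0.008  0.0347]
shift [0.004  0.0084 0.0346] rotvec [-0.0059  0.0224  3.1346] after-rot shift [-0.004  -0.008   0.0347]
-0.5241355240889605
```

Scaled: 0.012 m is 0.048, 0.01 m is 0.04.

```bash
echo '[[0.008,0.016,0.048,0,0,0],[0.004,0.008,0.04,0,0,0],[0,0,0,0,0,0]]' > mv.in && python3 drive.py mv.in
python3 - <<'E'
from h import *
ax=np.array([-.3246,-.1075,.9397]);top=np.array([.580,.0204,.1255])
delta(top,-ax,[.95,.31,0],.178); print(robot.observe()['contact_force']@ax)
E
```

```text
time: 3.6
tool_pos: [0.5179, -0.0019, 0.3097]
tool_rot: [2.797, -0.001, 1.883]
contact_force: [-0.5, -1.1, 0.1]
opening: 0.0008
grip_force: 0.0
shift [ 0.0017 -0.0009  0.0177] rotvec [-0.0042  0.0013 -0.003 ] after-rot shift [ 0.0016 -0.001   0.0177]
shift [ 0.0017 -0.0009  0.0177] rotvec [2.0000e-03 6.6000e-03 3.1386e+00] after-rot shift [-0.0016  0.001   0.0177]
0.3943374832870687
```

```bash
cat > f.py <<'E'
from h import *
ax=np.array([-.3246,-.1075,.9397]);s=robot.observe()
tip=s['tool_pos']+.178*R.from_euler('xyz',s['tool_rot']).apply([0,0,1])
print('axial F',round(s['contact_force']@ax,2),'tip above head-up top',round((tip-[.580,.0204,.1255])@ax,4),'q6',s['qpos'][5],'torque ax',s['torque']@ax)
E
echo '[[0.004,0,0.032,0,0,0],[0,0,0.032,0,0,0],[0,0,0.02,0,0,0],[0,0,0.02,0,0,0],[0,0,0,0,0,0]]' > mv.in && python3 drive.py mv.in; python3 f.py
echo '[[0,0,0.012,0,0,0],[0,0,0.012,0,0,0],[0,0,0,0,0,0]]' > mv.in && python3 drive.py mv.in; python3 f.py
```

```text
time: 4.02
tool_pos: [0.5257, 0.0016, 0.2853]
tool_rot: [2.796, -0.001, 1.883]
contact_force: [-0.5, 0.7, 4.4]
opening: 0.0006
grip_force: 2.1
axial F 4.26 tip above head-up top -0.0081 q6 -0.7051370002497607 torque ax 0.008484212187896578
time: 4.27
tool_pos: [0.5276, 0.0022, 0.2798]
tool_rot: [2.796, -0.001, 1.883]
contact_force: [-0.8, 1.1, 6.1]
opening: 0.0004
grip_force: 3.0
axial F 5.9 tip above head-up top -0.014 q6 -0.7083893546063784 torque ax -0.015906772100405017
```

Scaled: 0.002 m is 0.008, 0.001 m is 0.004.

```bash
echo '[[0,0,0.008,0,0,0],[0,0,0.004,0,0,0],[0,0,0,0,0,0]]' > mv.in && python3 drive.py mv.in; python3 f.py
echo '[[0,0,0.004,0,0,0],[0,0,0,0,0,0]]' > mv.in && python3 drive.py mv.in; python3 f.py
```

```text
time: 4.52
tool_pos: [0.5285, 0.0025, 0.2777]
tool_rot: [2.796, -0.001, 1.884]
contact_force: [-2.6, 0.4, 7.5]
opening: 0.0006
grip_force: 4.3
axial F 7.83 tip above head-up top -0.0164 q6 -0.7100112089473376 torque ax 0.0200186650920835
time: 4.68
tool_pos: [0.5287, 0.0026, 0.2775]
tool_rot: [2.795, -0.0, 1.884]
contact_force: [-7.2, -0.7, 15.4]
opening: 0.0005
grip_force: 8.7
axial F 16.94 tip above head-up top -0.0166 q6 -0.71056364404325 torque ax 0.01368387176147784
```

Scaled: -0.04 m is -0.16, -0.02 m is -0.08.

```bash
echo '[[0,0,-0.08,0,0,0],[0,0,-0.16,0,0,0],[0,0,-0.16,0,0,0],[0,0,-0.16,0,0,0],[0,0,-0.16,0,0,0],[0,0,0,0,0,0]]' > mv.in && python3 drive.py mv.in 0.06 20
python3 - <<'E'
from h import *
c=snap('scene');im=c['image'][165:235,280:373,::-1];a=cv2.resize(im,None,fx=4,fy=4,interpolation=cv2.INTER_CUBIC)
c=snap('top');im=c['image'][170:240,270:363,::-1];b=cv2.resize(im,None,fx=4,fy=4,interpolation=cv2.INTER_CUBIC)
cv2.imwrite('pics/p1.png',np.hstack([a,b]))
delta([.460,-.360,.208+.06],[0,0,-1],[.983,-.18,0])
E
```

```text
time: 5.18
tool_pos: [0.4702, -0.0168, 0.4525]
tool_rot: [2.787, 0.005, 1.883]
contact_force: [1.4, 0.4, 0.8]
opening: 0.0357
grip_force: 0.0
shift [-0.3237 -0.1154 -0.0207] rotvec [ 0.3398 -0.0851  0.4886] after-rot shift [-0.3398  0.0515  0.0196]
shift [-0.3237 -0.1154 -0.0207] rotvec [ 0.1147  0.4579 -2.6133] after-rot shift [ 0.3398 -0.0515  0.0196]
```

View pics/p1.png

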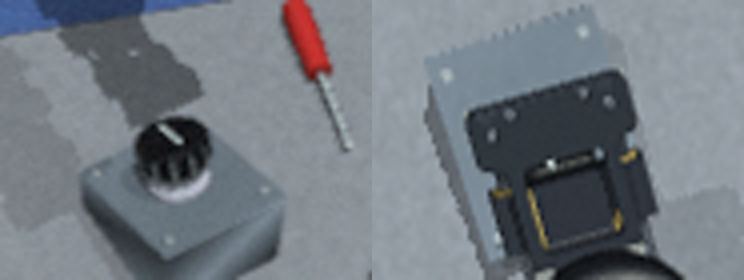

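The head sits visibly lower now, with its centre at (172,148) in the left crop, so it is latched. Next is the canister.

Scaled: 0.0977 rad is 0.0311.

```bash
echo '[[0,0,0,0.0216,-0.0054,0.0311],[0,0,0,0.0216,-0.0054,0.0311],[0,0,0,0.0216,-0.0054,0.0311],[0,0,0,0.0216,-0.0054,0.0311],[0,0,0,0.0216,-0.0054,0.0311],[0,0,0,0,0,0]]' > mv.in && python3 drive.py mv.in
echo '[[-0.1512,0.0228,0,0,0,0],[-0.1512,0.0228,0,0,0,0],[-0.1512,0.0228,0,0,0,0],[-0.1512,0.0228,0,0,0,0],[-0.1512,0.0228,0,0,0,0],[-0.1512,0.0228,0,0,0,0],[-0.1512,0.0228,0,0,0,0],[-0.1512,0.0228,0,0,0,0]]' > mv.in && python3 drive.py mv.in
echo '[[-0.1512,0.0228,0,0,0,0],[0,0,0,0,0,0],[0,0,0,0,0,0]]' > mv.in && python3 drive.py mv.in
python3 - <<'E'
from h import *
delta([.460,-.360,.208],[0,0,-1],[.983,-.18,0])
c=snap('scene');im=c['image'][120:220,130:263,::-1];a=cv2.resize(im,None,fx=3,fy=3,interpolation=cv2.INTER_CUBIC)
c=snap('top');im=c['image'][215:315,400:533,::-1];b=cv2.resize(im,None,fx=3,fy=3,interpolation=cv2.INTER_CUBIC)
cv2.imwrite('pics/p2.png',np.hstack([a,b]))
E
```

```text
time: 5.78
tool_pos: [0.4715, -0.0162, 0.4429]
tool_rot: [-3.131, 0.0, 1.388]
contact_force: [-0.7, 0.0, -1.4]
opening: 0.0601
grip_force: 0.0
time: 6.45
tool_pos: [0.4612, -0.3239, 0.4433]
tool_rot: [-3.138, -0.002, 1.394]
contact_force: [0.7, 0.2, 0.4]
opening: 0.0599
grip_force: 0.0
time: 6.7
tool_pos: [0.4599, -0.362, 0.4425]
tool_rot: [-3.137, -0.002, 1.39]
contact_force: [1.1, 0.5, -0.7]
opening: 0.0604
grip_force: 0.0
shift [0.0018 0.0001 0.0755] rotvec [-0.0049 -0.0024  0.0004] after-rot shift [ 0.002  -0.0003  0.0755]
shift [0.0018 0.0001 0.0755] rotvec [ 0.0037 -0.0077 -3.1412] after-rot shift [-0.002   0.0003  0.0755]
```

View pics/p2.png

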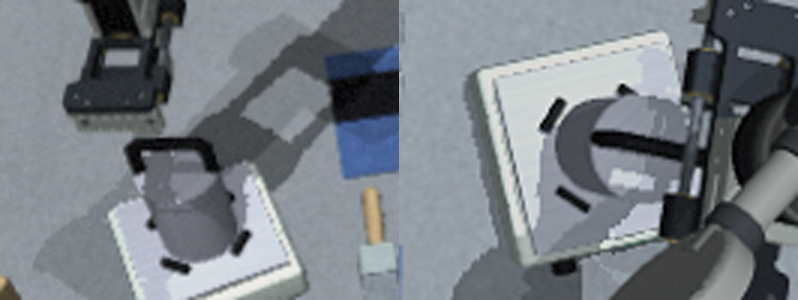

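The scene crop shows the fingers straddling the handle bar (130–215, 150) from directly above. Descending to grip it.

Scaled: 0.02 m is 0.08, 0.013 m is 0.052, -0.004 rad is -0.0013.

```bash
echo '[[0.0072,0,0.08,-0.0013,0,0],[0,0,0.08,0,0,0],[0,0,0.08,0,0,0],[0,0,0.052,0,0,0],[0,0,0,0,0,0]]' > mv.in && python3 drive.py mv.in
echo '[[0,0,0,0,0,0],[0,0,0,0,0,0],[0,0,0,0,0,0],[0,0,0,0,0,0],[0,0,0,0,0,0],[0,0,0,0,0,0]]' > mv.in && python3 drive.py mv.in 0 40
python3 - <<'E'
from h import *
delta([.460,-.360,.208],[0,0,-1],[.983,-.18,0])
E
```

```text
time: 7.22
tool_pos: [0.4606, -0.3562, 0.369]
tool_rot: [-3.138, -0.004, 1.394]
contact_force: [-0.5, -0.4, -0.4]
opening: 0.0602
grip_force: 0.0
time: 7.72
tool_pos: [0.4606, -0.3584, 0.3725]
tool_rot: [3.14, 0.0, 1.39]
contact_force: [0.0, -0.7, 0.5]
opening: 0.0244
grip_force: 0.0
shift [-0.0017 -0.0003  0.0055] rotvec [0.0012 0.     0.0007] after-rot shift [-0.0017 -0.0003  0.0055]
shift [-0.0017 -0.0003  0.0055] rotvec [-1.0000e-04  1.8000e-03 -3.1409e+00] after-rot shift [0.0017 0.0003 0.0055]
```

Scaled: 0.004 m is 0.016.

```bash
echo '[[0,0,0.016,0,0,0],[0,0,0,0,0,0],[0,0,0,0,0,0],[0,0,0,0,0,0],[0,0,0,0,0,0]]' > mv.in && python3 drive.py mv.in 0 40
echo '[[0,0,-0.012,0,0,0],[0,0,-0.024,0,0,0],[0,0,-0.04,0,0,0],[0,0,-0.04,0,0,0],[0,0,0,0,0,0]]' > mv.in && python3 drive.py mv.in
```

```text
time: 8.13
tool_pos: [0.4605, -0.3584, 0.3675]
tool_rot: [-3.141, -0.001, 1.39]
contact_force: [0.1, 0.0, -3.8]
opening: 0.013
grip_force: 40.0
time: 8.55
tool_pos: [0.4608, -0.3587, 0.4001]
tool_rot: [3.137, 0.002, 1.39]
contact_force: [0.6, -0.1, -4.9]
opening: 0.0125
grip_force: 40.0
```

Scaled: 0.035 m is 0.14, -0.02 m is -0.08.

```bash
echo '[[0,0,-0.08,0,0,0],[0,0,-0.12,0,0,0],[0,0,-0.12,0,0,0],[0,0,-0.12,0,0,0],[0.04,-0.0028,-0.08,0,0,0],[0.08,-0.0052,-0.02,0,0,0],[0.12,-0.008,0,0,0,0],[0.14,-0.0092,0,0,0,0]]' > mv.in && python3 drive.py mv.in
echo '[[0.14,-0.0092,0,0,0,0],[0.14,-0.0092,0,0,0,0],[0.14,-0.0092,0,0,0,0],[0.14,-0.0092,0,0,0,0],[0.14,-0.0092,0,0,0,0],[0.14,-0.0092,0,0,0,0],[0.14,-0.0092,0,0,0,0],[0.14,-0.0092,0,0,0,0]]' > mv.in && python3 drive.py mv.in
echo '[[0.14,-0.0092,0,0,0,0],[0.14,-0.0092,0,0,0,0],[0.14,-0.0092,0,0,0,0],[0.14,-0.0092,0,0,0,0],[0.14,-0.0092,0,0,0,0],[0.14,-0.0092,0,0,0,0],[0.1,-0.0068,0,0,0,0],[0.06,-0.004,0,0,0,0]]' > mv.in && python3 drive.py mv.in
echo '[[0.04,-0.0028,0,0,0,0],[0,0,0,0,0,0],[0,0,0,0,0,0]]' > mv.in && python3 drive.py mv.in
python3 - <<'E'
from h import *
delta([.5435,.3607,.212],[0,0,-1],[.983,-.18,0])
E
```

```text
time: 9.22
tool_pos: [0.4709, -0.2638, 0.5326]
tool_rot: [3.14, 0.001, 1.388]
contact_force: [0.3, 0.1, -5.4]
opening: 0.0133
grip_force: 40.0
time: 9.88
tool_pos: [0.503, 0.0167, 0.5327]
tool_rot: [3.14, -0.001, 1.39]
contact_force: [1.3, -1.2, -5.3]
opening: 0.0126
grip_force: 40.0
time: 10.55
tool_pos: [0.5317, 0.2668, 0.5321]
tool_rot: [3.141, -0.002, 1.393]
contact_force: [-1.2, -0.3, -5.0]
opening: 0.0127
grip_force: 40.0
time: 10.8
tool_pos: [0.5332, 0.2735, 0.5322]
tool_rot: [3.141, 0.0, 1.391]
contact_force: [-0.9, -0.7, -4.5]
opening: 0.0125
grip_force: 40.0
shift [ 0.0877 -0.0056  0.1612] rotvec [0.0005 0.0003 0.0009] after-rot shift [ 0.0876 -0.0056  0.1612]
shift [ 0.0877 -0.0056  0.1612] rotvec [-5.0000e-04  7.0000e-04 -3.1406e+00] after-rot shift [-0.0876  0.0056  0.1612]
```

Scaled: 0.03 m is 0.12, 0.025 m is 0.1.

```bash
echo '[[0.08,-0.0052,0,0,0,0],[0.12,-0.008,0.04,0,0,0],[0.1,-0.006,0.08,0,0,0],[0.0508,-0.0032,0.12,0,0,0],[0,0,0.12,0,0,0],[0,0,0.12,0,0,0],[0,0,0.12,0,0,0],[0,0,0.08,0,0,0]]' > mv.in && python3 drive.py mv.in
echo '[[0,0,0.06,0,0,0],[0,0,0.04,0,0,0],[0,0,0,0,0,0]]' > mv.in && python3 drive.py mv.in
python3 - <<'E'
from h import *
delta([.5435,.3607,.3115-.159],[0,0,-1],[.983,-.18,0])
c=snap('scene');im=c['image'][130:230,350:483,::-1];a=cv2.resize(im,None,fx=3,fy=3,interpolation=cv2.INTER_CUBIC)
c=snap('top');im=c['image'][170:270,120:253,::-1];b=cv2.resize(im,None,fx=3,fy=3,interpolation=cv2.INTER_CUBIC)
cv2.imwrite('pics/p3.png',np.hstack([a,b]))
E
```

```text
time: 11.47
tool_pos: [0.5435, 0.3592, 0.3594]
tool_rot: [-3.139, 0.002, 1.389]
contact_force: [0.1, 0.4, -5.1]
opening: 0.0126
grip_force: 40.0
time: 11.72
tool_pos: [0.5436, 0.3596, 0.3352]
tool_rot: [-3.139, 0.002, 1.389]
contact_force: [-1.1, 0.4, -5.0]
opening: 0.0122
grip_force: 40.0
shift [ 0.0011 -0.0003  0.0237] rotvec [-0.0027  0.0024 -0.0009] after-rot shift [ 0.001  -0.0003  0.0237]
shift [ 0.0011 -0.0003  0.0237] rotvec [0.0037 0.0042 3.1407] after-rot shift [-0.001   0.0003  0.0237]
```

View pics/p3.png

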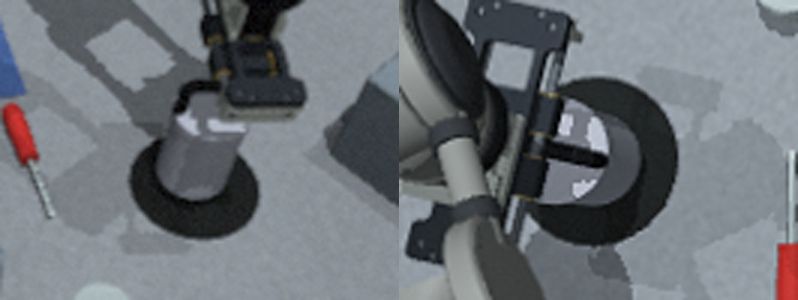

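The scene crop shows the canister hanging upright over the mat: foot at (195,200), mat centre at (195,187). Lowering slowly.

Scaled: 0.007 m is 0.028, 0.006 m is 0.024.

```bash
echo '[[0.004,0,0.028,0,0,0],[0,0,0.024,0,0,0],[0,0,0.016,0,0,0],[0,0,0.008,0,0,0],[0,0,0,0,0,0]]' > mv.in && python3 drive.py mv.in
echo '[[0,0,0.004,0,0,0],[0,0,0.004,0,0,0],[0,0,0,0,0,0]]' > mv.in && python3 drive.py mv.in
echo '[[0,0,0.004,0,0,0],[0,0,0.004,0,0,0],[0,0,0,0,0,0]]' > mv.in && python3 drive.py mv.in
```

```text
time: 12.23
tool_pos: [0.5436, 0.3621, 0.3176]
tool_rot: [-3.141, 0.0, 1.39]
contact_force: [0.1, 0.1, -5.1]
opening: 0.0128
grip_force: 40.0
time: 12.48
tool_pos: [0.5437, 0.3621, 0.3163]
tool_rot: [3.141, -0.0, 1.39]
contact_force: [-1.0, 0.9, -4.5]
opening: 0.013
grip_force: 40.0
time: 12.73
tool_pos: [0.5437, 0.3621, 0.3141]
tool_rot: [3.141, -0.0, 1.39]
contact_force: [-0.7, 0.9, -4.3]
opening: 0.0129
grip_force: 40.0
```

Scaled: 0.001 m is 0.004.

```bash
echo '[[0,0,0.004,0,0,0],[0,0,0.004,0,0,0],[0,0,0,0,0,0]]' > mv.in && python3 drive.py mv.in
echo '[[0,0,0.0028,0,0,0],[0,0,0,0,0,0]]' > mv.in && python3 drive.py mv.in
```

```text
time: 12.98
tool_pos: [0.5437, 0.3621, 0.312]
tool_rot: [3.142, -0.0, 1.39]
contact_force: [0.9, -0.3, -5.2]
opening: 0.0129
grip_force: 40.0
time: 13.15
tool_pos: [0.5438, 0.3621, 0.3116]
tool_rot: [3.141, -0.001, 1.39]
contact_force: [-0.0, -0.6, -4.2]
opening: 0.0125
grip_force: 40.0
```

Scaled: 0.0007 m is 0.0028.

```bash
echo '[[0,0,0.0028,0,0,0],[0,0,0,0,0,0]]' > mv.in && python3 drive.py mv.in
echo '[[0,0,0.0028,0,0,0],[0,0,0,0,0,0]]' > mv.in && python3 drive.py mv.in
echo '[[0,0,0.0028,0,0,0],[0,0,0,0,0,0]]' > mv.in && python3 drive.py mv.in
```

```text
time: 13.32
tool_pos: [0.5439, 0.3622, 0.3115]
tool_rot: [3.14, -0.001, 1.39]
contact_force: [1.4, 1.5, -1.9]
opening: 0.0124
grip_force: 40.0
time: 13.48
tool_pos: [0.5441, 0.3623, 0.3114]
tool_rot: [3.139, -0.002, 1.39]
contact_force: [0.3, 1.6, 2.8]
opening: 0.0128
grip_force: 40.0
time: 13.65
tool_pos: [0.5442, 0.3623, 0.3112]
tool_rot: [3.138, -0.003, 1.39]
contact_force: [0.6, 1.0, 6.5]
opening: 0.013
grip_force: 40.0
```

Scaled: -0.001 m is -0.004.

```bash
echo '[[0,0,-0.004,0,0,0],[0,0,0,0,0,0],[0,0,0,0,0,0],[0,0,0,0,0,0],[0,0,0,0,0,0],[0,0,0,0,0,0]]' > mv.in && python3 drive.py mv.in 0.06 20
echo '[[0,0,-0.04,0,0,0],[0,0,-0.08,0,0,0],[0,0,-0.12,0,0,0],[0,0,-0.16,0,0,0],[0,0,-0.16,0,0,0],[0,0,0,0,0,0],[0,0,0,0,0,0]]' > mv.in && python3 drive.py mv.in
python3 - <<'E'
from h import *
ax=np.array([-.3246,-.1075,.9397]);top=np.array([.580,.0204,.1255])
a=R.from_rotvec(-ax*-.3)  # turn closing line back by 0.3 rad (ccw seen from outside)
delta(top+.08*ax,-ax,a.apply([.95,.31,0]))
print(robot.observe()['qpos'])
c=snap('scene');im=c['image'][130:230,350:483,::-1];a=cv2.resize(im,None,fx=3,fy=3,interpolation=cv2.INTER_CUBIC)
c=snap('top');im=c['image'][170:270,120:253,::-1];b=cv2.resize(im,None,fx=3,fy=3,interpolation=cv2.INTER_CUBIC)
cv2.imwrite('pics/p4.png',np.hstack([a,b]))
E
```

```text
time: 14.15
tool_pos: [0.5437, 0.362, 0.3102]
tool_rot: [-3.142, -0.0, 1.39]
contact_force: [0.3, 0.4, -0.3]
opening: 0.0482
grip_force: 0.0
time: 14.73
tool_pos: [0.5435, 0.362, 0.4545]
tool_rot: [3.135, -0.005, 1.39]
contact_force: [-0.1, 0.1, 0.2]
opening: 0.0603
grip_force: 0.0
shift [-0.3692  0.0249  0.1028] rotvec [-0.3487  0.0346 -0.7878] after-rot shift [-0.2686 -0.2708  0.0453]
shift [-0.3692  0.0249  0.1028] rotvec [0.0427 0.4312 2.3179] after-rot shift [0.2686 0.2708 0.0453]
[4.70320120e-01 5.60884961e-01 1.03745886e+00 7.94244043e-05
 1.53544963e+00 6.50690281e-01]
```

View pics/p4.png

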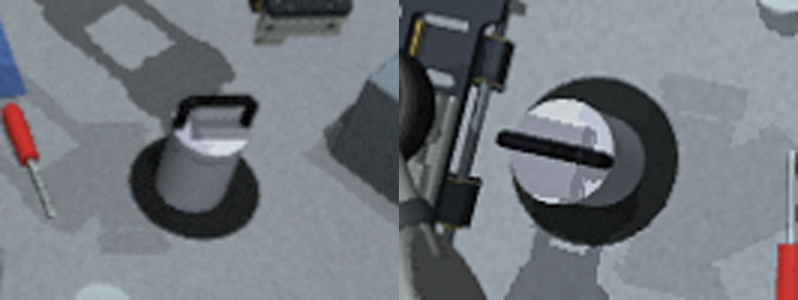

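The canister stands upright with its foot centred at (195,190) on the mat, and the gripper is clear. Back to the button with the gripper fully open.

Scaled: -0.1125 rad is -0.0358.

```bash
echo '[[0,0,0,-0.0159,0.0016,-0.0358],[0,0,0,-0.0159,0.0016,-0.0358],[0,0,0,-0.0159,0.0016,-0.0358],[0,0,0,-0.0159,0.0016,-0.0358],[0,0,0,-0.0159,0.0016,-0.0358],[0,0,0,-0.0159,0.0016,-0.0358],[0,0,0,-0.0159,0.0016,-0.0358],[0,0,0,0,0,0]]' > mv.in && python3 drive.py mv.in 0.092 20
echo '[[-0.1076,-0.1084,0,0,0,0],[-0.1076,-0.1084,0,0,0,0],[-0.1076,-0.1084,0,0,0,0],[-0.1076,-0.1084,0,0,0,0],[-0.1076,-0.1084,0,0,0,0],[-0.1076,-0.1084,0,0,0,0],[-0.1076,-0.1084,0,0,0,0],[-0.1076,-0.1084,0,0,0,0]]' > mv.in && python3 drive.py mv.in
echo '[[-0.1076,-0.1084,0,0,0,0],[-0.1076,-0.1084,0,0,0,0],[0,0,0,0,0,0],[0,0,0,0,0,0],[0,0,0,0,0,0]]' > mv.in && python3 drive.py mv.in
python3 - <<'E'
from h import *
ax=np.array([-.3246,-.1075,.9397]);top=np.array([.580,.0204,.1255])
a=R.from_rotvec(ax*.3)
delta(top-.0225*ax,-ax,a.apply([.95,.31,0]))
print(robot.observe()['qpos'])
E
```

```text
time: 15.5
tool_pos: [0.5432, 0.3619, 0.4486]
tool_rot: [2.816, 0.099, 2.174]
contact_force: [-0.4, -0.2, 0.2]
opening: 0.0915
grip_force: 0.0
time: 16.17
tool_pos: [0.4978, 0.0623, 0.4009]
tool_rot: [2.816, 0.095, 2.166]
contact_force: [0.1, -0.8, -0.6]
opening: 0.0917
grip_force: 0.0
time: 16.58
tool_pos: [0.4874, -0.0107, 0.3895]
tool_rot: [2.815, 0.096, 2.167]
contact_force: [0.0, 0.4, 1.3]
opening: 0.0916
grip_force: 0.0
shift [-0.0005  0.0028  0.145 ] rotvec [-0.0084 -0.0031 -0.0034] after-rot shift [-0.      0.0015  0.145 ]
shift [-0.0005  0.0028  0.145 ] rotvec [-0.0048  0.0132  3.1382] after-rot shift [ 0.     -0.0015  0.145 ]
[-0.23036915  0.21628707  1.76983989  0.22959961  0.87590546 -0.96481656]
```

Scaled: 0.03 m is 0.12, 0.025 m is 0.1, -0.008 rad is -0.0025.

```bash
echo '[[0,0.006,0.1,-0.0025,-0.001,-0.001],[0,0,0.12,0,0,0],[0,0,0.12,0,0,0],[0,0,0.1,0,0,0],[0,0,0.04,0,0,0],[0,0,0,0,0,0],[0,0,0,0,0,0]]' > mv.in && python3 drive.py mv.in
python3 - <<'E'
from h import *
ax=np.array([-.3246,-.1075,.9397]);top=np.array([.580,.0204,.1255])
a=R.from_rotvec(ax*.3)
delta(top-.0225*ax,-ax,a.apply([.95,.31,0]))
c=snap('scene');im=c['image'][140:230,270:390,::-1];a=cv2.resize(im,None,fx=5,fy=5,interpolation=cv2.INTER_CUBIC)
cv2.imwrite('pics/p5.png',a)
E
```

```text
time: 17.17
tool_pos: [0.5277, 0.0039, 0.278]
tool_rot: [2.806, 0.101, 2.173]
contact_force: [0.3, 0.5, 0.2]
opening: 0.0917
grip_force: 0.0
shift [-0.0006 -0.0008  0.0255] rotvec [0.0008 0.0003 0.004 ] after-rot shift [-0.0006 -0.0008  0.0255]
shift [-0.0006 -0.0008  0.0255] rotvec [-5.0000e-04  1.3000e-03 -3.1376e+00] after-rot shift [0.0006 0.0008 0.0255]
```

View pics/p5.png

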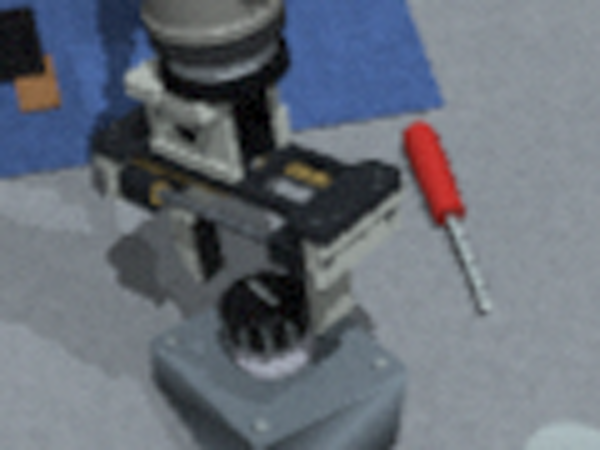

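The fingers straddle the head at (265,310), one at (205,250) and the other at (330,300), with clearance on both sides. I'll descend and grip.

Scaled: 0.01 m is 0.04, 0.0055 m is 0.022.

```bash
echo '[[-0.0024,-0.0032,0.04,0,0,0],[0,0,0.04,0,0,0],[0,0,0.022,0,0,0],[0,0,0,0,0,0],[0,0,0,0,0,0]]' > mv.in && python3 drive.py mv.in
python3 f.py
echo '[[0,0,0,0,0,0],[0,0,0,0,0,0],[0,0,0,0,0,0],[0,0,0,0,0,0],[0,0,0,0,0,0],[0,0,0,0,0,0],[0,0,0,0,0,0]]' > mv.in && python3 drive.py mv.in 0.04 25
python3 f.py
```

```text
time: 17.63
tool_pos: [0.5355, 0.0046, 0.2532]
tool_rot: [2.806, 0.101, 2.171]
contact_force: [0.6, -0.0, 0.7]
opening: 0.0921
grip_force: 0.0
axial F 0.48 tip above head-up top -0.0419 q6 -1.0406268713533922 torque ax 0.009629629904738615
time: 18.22
tool_pos: [0.5351, 0.0043, 0.2535]
tool_rot: [2.807, 0.102, 2.172]
contact_force: [-4.1, -3.9, 1.8]
opening: 0.0576
grip_force: 25.0
axial F 3.46 tip above head-up top -0.0414 q6 -1.0407637968442414 torque ax 0.011772705509125556
```

Scaled: 0.1 rad is 0.0318.

```bash
echo '[[0,0,0,0,0,0.0318],[0,0,0,0,0,0.0318],[0,0,0,0,0,0.0318],[0,0,0,0,0,0.0318],[0,0,0,0,0,0.0318],[0,0,0,0,0,0.0318],[0,0,0,0,0,0]]' > mv.in && python3 drive.py mv.in; python3 f.py
echo '[[0,0,0,0,0,0.0318],[0,0,0,0,0,0.0318],[0,0,0,0,0,0.0318],[0,0,0,0,0,0.0318],[0,0,0,0,0,0.0318],[0,0,0,0,0,0.0095],[0,0,0,0,0,0]]' > mv.in && python3 drive.py mv.in; python3 f.py
```

```text
time: 18.8
tool_pos: [0.5348, 0.0042, 0.2534]
tool_rot: [2.808, -0.102, 1.601]
contact_force: [-5.4, -5.4, 2.2]
opening: 0.0576
grip_force: 25.0
axial F 4.4 tip above head-up top -0.0414 q6 -0.4355784867100059 torque ax 0.14333535547559223
time: 19.38
tool_pos: [0.5346, 0.0042, 0.2533]
tool_rot: [2.902, -0.254, 1.088]
contact_force: [-5.7, -4.0, 2.6]
opening: 0.0577
grip_force: 25.0
axial F 4.71 tip above head-up top -0.0414 q6 0.09100372772864754 torque ax 0.10634219435301719
```

Turned by about 1.13 rad. Now I'll draw back gently while it stays turned.

Scaled: -0.002 m is -0.008, -0.001 m is -0.004.

```bash
echo '[[0,0,-0.008,0,0,0],[0,0,-0.004,0,0,0],[0,0,0,0,0,0]]' > mv.in && python3 drive.py mv.in; python3 f.py
echo '[[0,0,-0.004,0,0,0],[0,0,-0.004,0,0,0],[0,0,0,0,0,0]]' > mv.in && python3 drive.py mv.in; python3 f.py
```

```text
time: 19.63
tool_pos: [0.5336, 0.0038, 0.2562]
tool_rot: [2.901, -0.254, 1.09]
contact_force: [-5.6, -5.8, 1.9]
opening: 0.0576
grip_force: 25.0
axial F 4.2 tip above head-up top -0.0384 q6 0.09117906868842367 torque ax 0.13467461051040427
time: 19.88
tool_pos: [0.533, 0.0036, 0.258]
tool_rot: [2.901, -0.254, 1.09]
contact_force: [-5.6, -5.1, 3.0]
opening: 0.0577
grip_force: 25.0
axial F 5.18 tip above head-up top -0.0364 q6 0.09251171467382362 torque ax 0.13365053178856012
```

Scaled: -0.002 m is -0.008.

```bash
echo '[[0,0,-0.008,0,0,0],[0,0,-0.008,0,0,0],[0,0,-0.008,0,0,0],[0,0,0,0,0,0]]' > mv.in && python3 drive.py mv.in; python3 f.py
echo '[[0,0,-0.004,0,0,0],[0,0,-0.004,0,0,0],[0,0,0,0,0,0]]' > mv.in && python3 drive.py mv.in; python3 f.py
```

```text
time: 20.22
tool_pos: [0.5311, 0.003, 0.2636]
tool_rot: [2.901, -0.254, 1.09]
contact_force: [-4.7, -4.2, 0.4]
opening: 0.0575
grip_force: 25.0
axial F 2.31 tip above head-up top -0.0304 q6 0.09645942531540874 torque ax 0.09713996203162431
time: 20.47
tool_pos: [0.5305, 0.0028, 0.2652]
tool_rot: [2.901, -0.254, 1.09]
contact_force: [-4.4, -4.6, -0.7]
opening: 0.0577
grip_force: 25.0
axial F 1.3 tip above head-up top -0.0287 q6 0.09771989782074633 torque ax 0.14644967561599645
```

Careful with the scale: shifts go in shares of 250 mm and turns go in shares of 180 degrees. That gives: -0.04 m is -0.16, -0.03 m is -0.12.

```bash
echo '[[0,0,0,0,0,0],[0,0,0,0,0,0],[0,0,0,0,0,0],[0,0,0,0,0,0],[0,0,0,0,0,0],[0,0,0,0,0,0]]' > mv.in && python3 drive.py mv.in 0.092 20
echo '[[0,0,-0.04,0,0,0],[0,0,-0.12,0,0,0],[0,0,-0.16,0,0,0],[0,0,-0.16,0,0,0],[0,0,-0.16,0,0,0],[0,0,-0.16,0,0,0],[0,0,0,0,0,0],[0,0,0,0,0,0]]' > mv.in && python3 drive.py mv.in
python3 - <<'E'
from h import *
S0=load('scene')
c=snap('scene');cv2.imwrite('pics/p6.png',np.vstack([cv2.resize(c['image'][100:260,140:460,::-1],(640,320)),cv2.resize(c['image'][170:240,280:420,::-1],(560,280),interpolation=2)[:,:560] if 0 else cv2.copyMakeBorder(cv2.resize(c['image'][170:240,280:420,::-1],(560,280),interpolation=2),0,0,0,80,0)]))
E
```

```text
time: 20.97
tool_pos: [0.5314, 0.0033, 0.2658]
tool_rot: [2.899, -0.256, 1.09]
contact_force: [0.2, 0.1, 0.7]
opening: 0.0906
grip_force: 0.0
time: 21.63
tool_pos: [0.4654, -0.0182, 0.4567]
tool_rot: [2.893, -0.257, 1.091]
contact_force: [-0.0, -0.0, -0.7]
opening: 0.0919
grip_force: 0.0
```

View pics/p6.png

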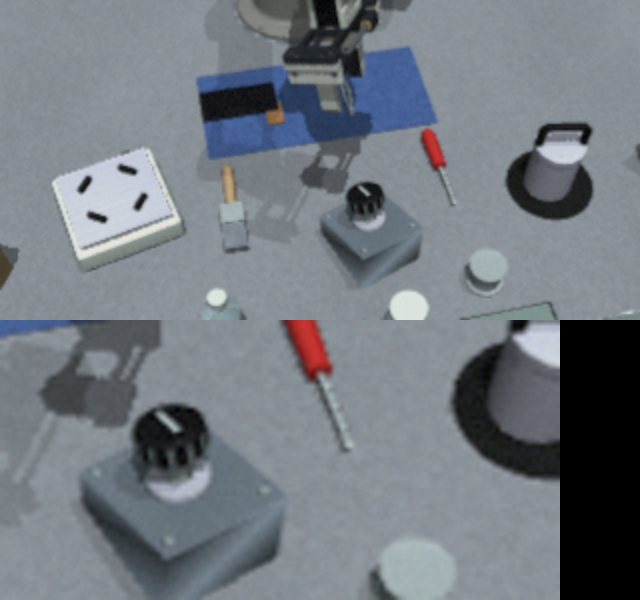

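The overview shows the canister upright on the mat and the bystanders in place. To confirm the head is fully up, I'll compare its image with the initial and latched ones.

Run:
```python
from h import *
N=load('scene')['image'][:,:,::-1]
a=cv2.imread('pics/c1.png')[300:,:400]; n5=cv2.resize(N[180:240,285:365],(400,300),interpolation=cv2.INTER_CUBIC)
p=cv2.imread('pics/p1.png')[:,:372]; n4=cv2.resize(N[165:235,280:373],None,fx=4,fy=4,interpolation=cv2.INTER_CUBIC)
def up(im,t,x,y,w,h):
    r=cv2.matchTemplate(im,t[y:y+h,x:x+w],cv2.TM_CCOEFF_NORMED);m=cv2.minMaxLoc(r);print(m[1],np.array(m[3])-[x,y])
up(n5,a,130,45,115,75)     # head, initial -> now, 5x px
up(n4,p,130,110,85,55)     # head, latched -> now, 4x px
up(n5,a,150,220,60,40)     # box corner reference
S=load('scene');ax=np.array([-.3246,-.1075,.9397]);t=np.array([.580,.0204,.1255]);print((proj(S,t-.0125*ax)-proj(S,t)))
```

```text
0.9797966480255127 [0 0]
0.9494549632072449 [ -3 -13]
0.9962071180343628 [0 0]
[0.60523744 3.19557512]
```

The head is back exactly at its initial position: 0 px shift from the start, and 13/4 ≈ 3.2 px above the latched position, as expected for a 12.5 mm rise. Handing in.

```bash
python3 -c "
from cell import robot, camrig
print(robot.hand_in())"
```

```text
the job is handed in; nothing more can be done
None
```

I pushed the stop button until it latched, set the canister upright near the middle of the mat and let go, then turned the button clockwise until it released and left it fully up; the last picture showed the other things in view still in place, and I handed the job in after about 22 s, with no verdict shown.

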